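# Swing out the caddy's top tier to its other notch and lay the soap in the dish below

### The job

The swivelling top tier of the blue corner caddy is parked over the soap dish. Lift the sprung knob on its hub, swing the tier round and let the knob snap fully home in its other notch, without forcing the catch, and then lay the pink soap bar gently and flat in the uncovered dish of the bottom tier. Leave the pumice riding in the top tier and everything else where it stands.

Things in the scene. Friction and masses are not known exactly. Their poses are not given: they have to be found in the camera images.
- caddy: Blue plastic corner caddy fixed to the ledge: stepping tiers round a steel post. Origin on the post's axis at ledge height. Bottom tier: a quarter fan, radius 226 mm, floor 16 mm and rims 28 mm above the ledge, from 25 deg on the +y side of the caddy's own -x axis to 66 deg on its -y side. On the -y side stand an empty middle step (radius 100 mm, 70 mm high) and the jar.
- dish (a point): Centre of the bottom tier's soap dish, at the tops of its drain ribs: 22 mm above the ledge, 170 mm from the post along the caddy's own -x. Caddy's axes. Inside, the dish is 116 mm along y by 84 (at the corners) to 92 mm (curved outer wall) along x; its low walls stand 6 mm above the rib tops. The soap's long side goes along y. The parked top tier hangs 98 mm above the ribs.
- tier (a joint): Angle of the top tier about the post, rad: 0 parked over the dish, growing counter-clockwise seen from above, 1.75 at most. Friction only about 0.03 N m plus the pin's drag. A catch ring inside the hub has two notches, each with some 0.06 rad of play either way: the parked one at 0, the other set by the owner anywhere from 0.95 to 1.40; it cannot be seen, only felt.
- pan (a point): Middle of the floor of the top tier's pan (inside 96 x 60 mm, rim tops 14 mm above its floor, floor 125 mm above the ledge), 137 mm from the post, carrying the pumice. Turns with the tier: its own -x points away from the post.
- knob (a joint): Lift of the sprung knob, m: 0 fully home, pin in a notch. The spring pulls it down with 5 N at 0 to 8 N at the top. The pin clears the notch at 0.006 and meets its upper stop at 0.010. Let go between the notches, the knob rests at 0.006 with its pin on the ring, and snaps down to 0 (in about 0.05 s) once the tier is turned until the pin finds a notch.
- knob_grip (a point): Centre of the knob's grip bar, on the post's axis, 184 mm above the ledge when home. The bar is 46 mm along its own x by 14 mm along y by 24 mm high. Under the bar are 16 mm of free height down to the hub's round lid (radius 38 mm, top 156 mm above the ledge). Turns with the tier: its x lies along the tier.
- pin: Steel catch pin under the knob, inside the hub, 26 mm from the axis, 7 mm wide. It jams or breaks if pressed with more than 20 N against a notch side, the ring or its upper stop; 20 N on its side is about 0.5 N m of twist on the knob. Letting the knob go from the top is harmless.
- soap: Pink soap bar, 54 mm (its x) by 84 mm (its y) by 28 mm high, about 0.1 kg, lying flat on the ledge. Origin at the centre of its underside.
- pumice: Grey pumice stone, 80 x 50 x 34 mm, lying in the top tier's pan; it rides along. Origin under its centre.
- jar: Round glass jar with a twist cap, 54 mm across, 78 mm high, standing in the bottom tier beside the dish. Origin under its centre.
- loofah_handle: White hard plastic loofah handle lying on the ledge, about 230 mm along its x, 50 mm wide, 22 mm high. Origin under it.
- shampoo: White bottle, 60 mm across, 170 mm high. Origin under its centre.
- tumbler: White cup, 72 mm across, 95 mm high. Origin under its centre.
- nail_brush: Wooden nail brush, bristles down, 45 x 88 x 32 mm. Origin under its centre.
Not all that is in view belongs to the job. What is shaped like the soap but purple is not meant.

How it is judged (in metres and radians):
On the way, in this order (a step that is already met when the one before it is completed fails the run):
1. the knob is lifted until its pin is clear of the parked notch (value of joint knob above 0.0055 m and value of joint tier below 0.15 rad), for 0.1 s.
2. the tier is swung round and the knob has snapped home in the other notch (value of joint tier above 0.8 rad and value of joint knob below 0.002 m), for 0.3 s.
At the end, for the whole second after the job is handed in: Top tier at rest in its other notch (over 0.8 rad, knob within 2 mm of home); soap at rest, flat (0.08 rad) on the dish ribs (underside within 3 mm), centre within 22 mm of the dish centre in x and 32 mm in y; pumice within 25 mm of the pan middle (all of step 2 and x of soap in the frame of dish between -0.022 and 0.022 m and y of soap in the frame of dish between -0.032 and 0.032 m and z of soap in the frame of dish between -0.003 and 0.003 m and angle between soap's own z axis and vertical below 0.08 rad and linear speed of soap below 0.02 m/s and distance between pumice and pan below 0.025 m and velocity of joint tier between -0.05 and 0.05 rad/s); the robot touches nothing.
It fails at once if the catch pin is forced with more than 20 N against the ring, a notch or its stop (contact force between pin and anything else above 20 N).
It fails at once if the soap is dropped or pressed into the caddy with more than 30 N (contact force between soap and caddy above 30 N).
It fails at once if the pumice leaves the pan (distance between pumice and pan above 0.04 m).
It fails at once if a bystander is pushed more than 30 mm (distance of any of jar, loofah_handle, shampoo, tumbler, nail_brush from where it was at the start of the episode above 0.03 m).
It also fails if it takes over 72 s, if anything falls off the work surface, if the arm or the gripper's body presses on something with over 40 N, if the wrist force passes 120 N, or if a joint passes its speed limit or range.

### The arm

A 6-joint arm with a two-finger parallel gripper is mounted at the origin on the work surface. World frame = base frame: x ahead of the robot, y to its left, z up, the work surface at z = 0. Lengths are in mm, angles in degrees, forces in N, time in s.
With the tool pointing down it reaches from about 375 to 900 mm from the base axis. Payload 3.1 kg.
Tool frame: the origin (TCP) lies at the very end of the fingers, on their centre line; the grasp point (between the pads) lies bot.grasp_offset behind it (bot.grasp_offset is the distance from the TCP to the grasp point, in mm); z points along the fingers, y is the line along which they close (so a half turn about z gives the same grasp; the last joint's range is limited). The gripper opens to 87 mm and grips with 3 to 60 N. Pads are 19 mm wide; open, the fingers measure 117 mm over their backs; the gripper's body (75 mm by 190 mm) begins 51 mm behind the grasp point.
Start: joints at [63.34, 30.224, 82.088, -0, 67.689, -10.227], TCP at [176.762, 599.46, 222.548] pointing down, gripper open.
Joint ranges: [-176.69, 176.69], [-43.24, 126.21], [12.49, 139.97], [-82, 262], [0, 151.66], [-163.58, 163.58]. Speed limits (degrees/s): [159.86, 159.86, 180, 180, 180, 180].

### API

Orientations are given as [roll, pitch, yaw] about the fixed x, y, z axes, in that order (R = Rz(yaw) Ry(pitch) Rx(roll)).
In Python, from plant import bot, grab_frame, job gives the robot as it stands.
- The arm moves only by the tool carry_out, never from a script. Its argument "deltas" is a list of rows, each a list of 3 entries, a list of its own where there are three numbers: the shift along the world's x, y, z in m, then the turn, a rotation vector about the world's x, y, z in degrees, then the closure, from 0 (fully open) to 1 (shut). In form: [[[dx, dy, dz], [rx, ry, rz], hand], ...]. A call has 1 to 10 rows; each row is the pose to reach, as a shift and turn from the pose commanded when the call began; what a row does not reach only later rows make up. A row lasts 1/12 s, in which the tool goes at most 41.7 mm and 7.16 degrees, less where a joint would pass 70% of its speed; a pose out of reach is approached as far as the arm can. A call with a gripper value outside its range is refused whole. The fingers move at their own pace and stop on an object; the grip force is fixed at half the most. Time passes only in rows, so rows that repeat a pose let the fingers close. It gives the time, the measured TCP pose, the force, the opening and the grip force at its end, in the units of the state.
- bot.get_obs(): the state, without advancing time (a new reading comes with each control period).
- grab_frame(name): name is "side" or "top" or "wrist"; returns a dict with "image" (480x640x3 uint8, red, green, blue), "intrinsics" (3x3 intrinsics, pixels), "distortion" ([k1, k2, p1, p2, k3] as OpenCV has them; the pictures are not rectified), "R" (3x3) and "t" (3): a world point X has camera coordinates R X + t. Camera axes: x right, y down, z forward; pixel columns grow to the right and rows downward; lengths in mm; the calibration is good to about 2 mm. A picture is of the moment at which its call begins. There is no depth.
- job.sign_off(): hands the job in; it is judged then, once.
The state is a dict: "clock": time; "joint_positions": joint angles; "joint_vel": joint speeds; "joint_torque": joint torques, N m; "position": TCP position; "tcp_rot": TCP orientation; "force": force on the tool from outside, world axes, zero at the start; "ft_torque": the same for the moment, N m; "finger_gap": finger opening in mm; "grasp_force": force on a finger pad.
Only numpy, scipy, OpenCV 4.12 (cv2) and the standard library are available. Lean on these libraries where they do the work, as an engineer would, in place of code of your own. Each camera call takes 0.05 s, during which the arm holds its last target. There are 200 camera calls.

## Working session

There is one attempt and no reset: what is moved stays moved. The work goes in short steps, Python scripts to look and compute and a tool call to move; the robot and the scene stay as the last step left them, time stands still between calls to the robot, and variables do not carry over. Pictures are saved under pics/ and viewed, at most 10 in all, crops included, and the job is handed in when it is done.

Besides the shell and the picture viewer there is one more tool, called after "Request:" as name(argument=value, ...), one argument or row to a line, values as JSON. carry_out: Moves the arm, as the interface text tells. Its arguments: {"type":"object","properties":{"deltas":{"type":"array","items":{"type":"array"}}},"required":["deltas"]}

```bash
mkdir -p pics; ls
cat > h.py <<'E'
import numpy as np, cv2
from plant import bot, grab_frame, job
def ray(f,px):
    p=cv2.undistortPoints(np.array([[px]],float),np.array(f["intrinsics"],float),np.array(f["distortion"],float))[0,0]
    R=np.array(f["R"]);t=np.array(f["t"]).ravel()
    return -R.T@t, R.T@np.array([p[0],p[1],1])
def onz(f,px,z):
    c,d=ray(f,px); return c+d*(z-c[2])/d[2]
def proj(f,X):
    R=np.array(f["R"],float);t=np.array(f["t"],float)
    return cv2.projectPoints(np.array(X,float).reshape(-1,3),cv2.Rodrigues(R)[0],t,np.array(f["intrinsics"],float),np.array(f["distortion"],float))[0][:,0]
def save(f,n): cv2.imwrite("pics/"+n,cv2.cvtColor(np.array(f["image"]),cv2.COLOR_RGB2BGR))
E
python3 - <<'E'
from h import *
import pickle
fs={}
for n in("top","side"):
    f=grab_frame(n); save(f,n+"0.png"); fs[n]=f
    print(n,ray(f,(320,240)))
pickle.dump(fs,open("f0.pkl","wb"))
print(bot.get_obs(),bot.grasp_offset)
E
```

```text
pics
top (array([ 420.71547739,  -39.62030488, 1654.97349785]), array([ 0.09132693, -0.01083874, -0.99585029]))
side (array([ 486.97837038, -910.76379885, 1232.70391809]), array([ 0.04946105,  0.61719479, -0.78531345]))
{'clock': 0.1, 'joint_positions': array([ 6.33403240e+01,  3.02729759e+01,  8.21492602e+01, -2.83738064e-03,
        6.76894151e+01, -1.02269503e+01]), 'joint_vel': array([-0.10869846, -0.10384076, -0.11636353, -0.04842274, -0.08181251,
        0.10681682]), 'joint_torque': array([ 2.42457900e-04, -4.40988851e+01, -1.77151483e+01,  6.35082833e-02,
        5.33958490e-02, -4.91039214e-05]), 'position': array([176.48536626, 598.87375645, 221.67540973]), 'tcp_rot': array([-1.79889657e+02, -1.72422068e-02,  1.63568337e+02]), 'force': array([ 0.94279806,  0.68534205, -0.3943579 ]), 'ft_torque': array([0.03528779, 0.01745383, 0.04166613]), 'grasp_force': 0.0, 'finger_gap': 87.11093486337859} 18.700000000000003
```

View pics/top0.png

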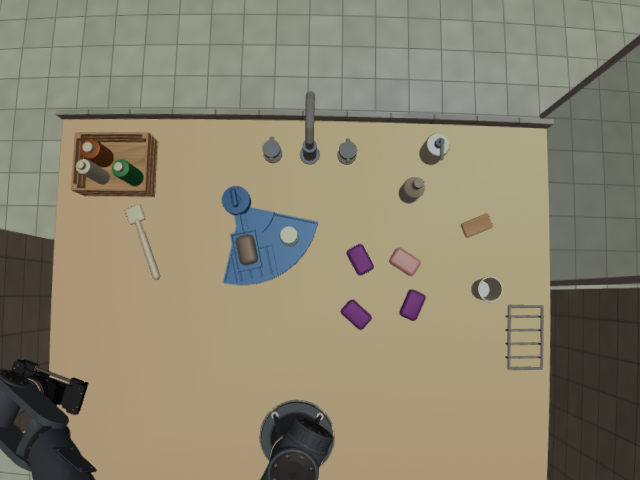

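View pics/side0.png

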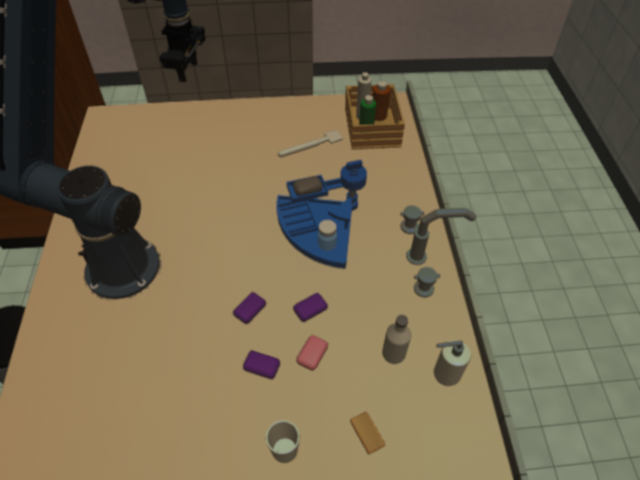

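The top view shows the knob and hub at (236,199), the pumice in the parked tier at (247,249), the jar at (289,235), and the pink bar at (405,261). The purple bars are at (360,259), (356,314) and (413,305). Only the bar at (405,261) is pink, so that is the soap. In the side view the knob is at about (353,167) and the pink bar at (313,352).

Run:
```python
from h import *
import pickle
fs=pickle.load(open("f0.pkl","rb"))
for n in fs:
    f=fs[n]; im=np.array(f["image"]); hsv=cv2.cvtColor(im,cv2.COLOR_RGB2HSV)
    m=((hsv[...,0]<8)|(hsv[...,0]>168))&(hsv[...,1]>70)&(hsv[...,2]>110)
    nn,l,st,c=cv2.connectedComponentsWithStats(m.astype(np.uint8))
    for i in range(1,nn):
        if st[i,4]>150:
            cn=cv2.findContours((l==i).astype(np.uint8),0,1)[0][0][:,0]
            P=np.array([onz(f,p,24 if n=="top" else 20)[:2] for p in cn.astype(float)],np.float32)
            print(n,c[i],st[i,4],onz(f,c[i],26 if n=="top" else 20), cv2.minAreaRect(P))
t=fs["top"];s=fs["side"]
print("knob",onz(t,(236,197),196),onz(s,(353,164),196))
# pumice: mean of brown
print("pumice top z159",onz(t,(247,249),159)); print("fan corners z28",onz(t,(317,221),28),onz(t,(224,283),28))
a=np.array(t["image"])[170:300,210:330]; b=np.array(s["image"])[140:270,260:380]
o=np.hstack([cv2.resize(x,(400,433),interpolation=cv2.INTER_CUBIC) for x in(a,b)])
o=np.vstack([o,np.hstack([cv2.resize(x,(400,160),interpolation=cv2.INTER_CUBIC) for x in(np.array(t["image"])[241:281,355:455],np.array(s["image"])[332:372,265:365])])])
cv2.imwrite("pics/crop1.png",o[...,::-1])
```

```text
top [403.58598726 261.41401274] 157 [ 513.03376672 -300.43506658   26.        ] ((514.188720703125, -303.8310546875), (81.44428253173828, 50.399513244628906), 58.64564514160156)
side [312.04234528 351.82410423] 614 [ 518.14028753 -305.91067066   20.        ] ((519.0368041992188, -304.7020263671875), (80.98551940917969, 52.24781799316406), 58.22370529174805)
knob [662.75212721 166.1128458  196.        ] [662.67876064 164.06263276 196.        ]
pumice top z159 [529.89516191 137.33869906 159.        ]
fan corners z28 [624.96606009 -47.54913232  28.        ] [439.93611739 216.45302686  28.        ]
```

View pics/crop1.png

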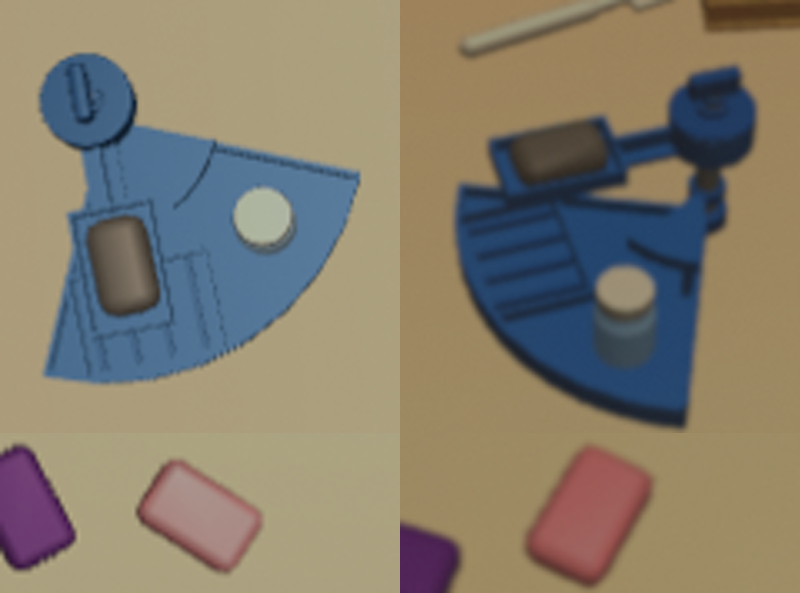

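The crop confirms the pink bar, free on all sides, at about (516,-304) with its long axis at 58°. The knob is at (663,165). The tier points at about 192° in the world, so the caddy's yaw is about 12°, and the pan's radius checks at 136 mm. I'll go above the knob now.

Request:
carry_out(
  deltas=[
    [[0.03,-0.03,0.03],[0,0,-7],0],
    [[0.05,-0.05,0.05],[0,0,-14],0],
    [[0.075,-0.07,0.07],[0,0,-21],0],
    [[0.1,-0.09,0.08],[0,0,-28],0],
    [[0.125,-0.115,0.08],[0,0,-35],0],
    [[0.15,-0.135,0.08],[0,0,-42],0],
    [[0.175,-0.155,0.08],[0,0,-49],0],
    [[0.2,-0.18,0.08],[0,0,-56],0],
    [[0.225,-0.2,0.08],[0,0,-63],0],
    [[0.25,-0.225,0.08],[0,0,-70],0],
  ],
)

```text
clock: 0.93
position: [427.6, 373.5, 302.2]
tcp_rot: [-180.0, -0.0, 93.2]
force: [1.1, 0.3, -0.5]
finger_gap: 87.1
grasp_force: 0.0
```

Request:
carry_out(
  deltas=[
    [[0.025,-0.02,0],[0,0,-7],0],
    [[0.05,-0.045,0],[0,0,-14],0],
    [[0.075,-0.065,0],[0,0,-21],0],
    [[0.1,-0.09,0],[0,0,-28],0],
    [[0.125,-0.11,0],[0,0,-35],0],
    [[0.15,-0.13,0],[0,0,-42],0],
    [[0.175,-0.15,0],[0,0,-49],0],
    [[0.2,-0.175,0],[0,0,-56],0],
    [[0.22,-0.195,0],[0,0,-63],0],
    [[0.236,-0.209,0],[0,0,-70],0],
  ],
)

```text
clock: 1.77
position: [664.2, 162.9, 301.6]
tcp_rot: [180.0, 0.1, 23.1]
force: [-0.4, 0.9, -0.2]
finger_gap: 87.1
grasp_force: 0.0
```

Request:
carry_out(
  deltas=[
    [[0,0,0],[0,0,-7],0],
    [[0,0,-0.02],[0,0,-11.6],0],
    [[0,0,-0.02],[0,0,-11.6],0],
    [[0,0,-0.02],[0,0,-11.6],0],
  ],
)

```text
clock: 2.1
position: [661.5, 165.2, 280.7]
tcp_rot: [-180.0, 0.3, 12.1]
force: [-0.0, 0.2, 0.3]
finger_gap: 87.1
grasp_force: 0.0
```

Run:
```python
from h import *
f=grab_frame("wrist"); save(f,"w1.png"); o=bot.get_obs()
print(o["position"],o["tcp_rot"],o["joint_positions"],o["force"],o["ft_torque"],o["clock"]); print(ray(f,(320,240)))
print(proj(f,[[663,165,196],[663,165,156],[530,137,159]]))
```

```text
[662.19326759 165.57300061 281.90555739] [-1.79982761e+02  1.14719556e-01  1.20957629e+01] [4.67830154e+00 3.19251234e+01 6.89404706e+01 2.32532796e-03
 7.92503910e+01 8.25821198e+01] [-0.41393001 -0.36650713 -0.39573281] [-0.06228806  0.10840672 -0.00987737] 2.15
(array([739.34728528, 181.72546954, 441.66493993]), array([-0.27653807, -0.06790887, -0.95868561]))
[[316.95766989 248.35660123]
 [316.87681857 230.72436021]
 [316.22550628 401.84230579]]
```

View pics/w1.png

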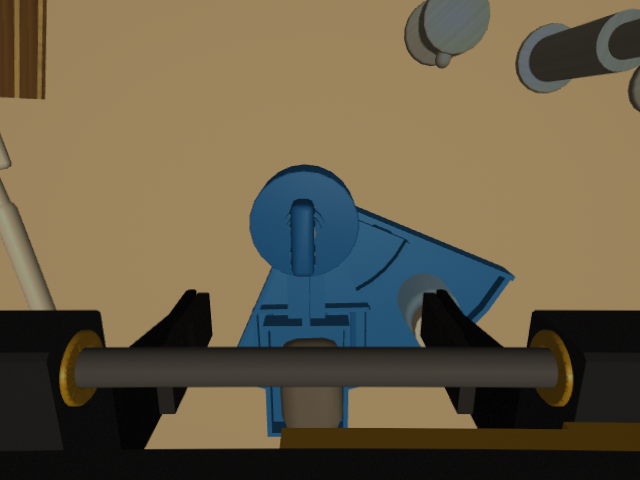

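The wrist view shows the bar's top face from (302,200) to (302,275), parallel to the tool, and the lid centred at (304,221). Both are about 14 px left of the prediction.

Run:
```python
from h import *
f=grab_frame("wrist")
print("lid",onz(f,(304,221),156), "lid edges",onz(f,(249.5,221),156),onz(f,(358.5,221),156))
a,b=onz(f,(302.5,200),196),onz(f,(302.5,274),196); print("bar",a,b,(a+b)/2,np.degrees(np.arctan2(*(a-b)[1::-1])))
# precise bar top edges by horizontal gradient
g=cv2.cvtColor(np.array(f["image"]),cv2.COLOR_RGB2GRAY)
for r in (215,230,245,260,272): print(r,g[r,282:324:1].tolist())
print("pan far corners",onz(f,(268,436),139),onz(f,(347,436),139))
```

```text
lid [668.60187589 175.35753775 156.        ] lid edges [660.76762045 211.90038023 156.        ] [676.42583581 138.80113865 156.        ]
bar [690.62105167 179.66960521 196.        ] [645.56545103 170.45386484 196.        ] [668.09325135 175.06173502 196.        ] 11.559913604014705
215 [70, 70, 70, 70, 70, 63, 51, 71, 60, 41, 43, 48, 52, 54, 57, 61, 63, 64, 67, 69, 71, 72, 74, 77, 78, 78, 73, 67, 60, 54, 47, 45, 75, 79, 73, 72, 73, 47, 46, 68, 74, 73]
230 [69, 69, 69, 69, 68, 68, 68, 73, 67, 44, 40, 47, 50, 54, 57, 59, 63, 65, 66, 69, 70, 72, 74, 75, 75, 74, 69, 63, 57, 53, 48, 38, 71, 75, 70, 70, 70, 70, 69, 70, 70, 70]
245 [67, 66, 66, 66, 66, 66, 67, 67, 67, 48, 38, 45, 48, 52, 56, 60, 63, 64, 67, 69, 70, 71, 71, 70, 71, 70, 66, 59, 55, 53, 48, 40, 36, 55, 65, 67, 67, 67, 68, 67, 67, 67]
260 [64, 64, 65, 65, 65, 64, 65, 65, 65, 46, 34, 42, 48, 51, 55, 58, 61, 64, 65, 65, 65, 65, 65, 65, 66, 66, 61, 58, 55, 53, 49, 40, 32, 44, 60, 65, 65, 65, 65, 65, 66, 65]
272 [60, 61, 63, 64, 63, 62, 63, 63, 63, 62, 52, 46, 47, 52, 54, 58, 60, 61, 62, 62, 62, 61, 61, 61, 61, 61, 60, 58, 55, 54, 51, 45, 60, 63, 63, 63, 64, 62, 64, 65, 64, 64]
pan far corners [474.02789827 166.96483457 139.        ] [488.07010239 101.38948094 139.        ]
```

Request:
carry_out(
  deltas=[
    [[0.006,0.0095,-0.03],[0,0,0],0],
    [[0.006,0.0095,-0.055],[0,0,0],0],
    [[0.006,0.0095,-0.065],[0,0,0],0.4],
    [[0.006,0.0095,-0.065],[0,0,0],0.5],
    [[0.006,0.0095,-0.065],[0,0,0],0.5],
    [[0.006,0.0095,-0.065],[0,0,0],0.5],
    [[0.006,0.0095,-0.065],[0,0,0],0.5],
  ],
)

```text
clock: 2.78
position: [670.0, 175.0, 219.8]
tcp_rot: [180.0, -0.2, 12.0]
force: [-0.7, -0.6, 1.1]
finger_gap: 61.3
grasp_force: 0.0
```

Run:
```python
from h import *
f=grab_frame("wrist"); im=np.array(f["image"])
cv2.imwrite("pics/w2.png",cv2.resize(im[150:450,120:520],(800,600))[...,::-1]); o=bot.get_obs()
print(o["position"],o["tcp_rot"],o["finger_gap"],o["force"],o["ft_torque"])
print(proj(f,[[668.5,175.2,196],o["position"]]))
```

```text
[669.83675493 175.00693485 219.64509369] [179.97416813  -0.20728967  11.97443562] 57.42064628746458 [ 0.08008845 -1.42541749  0.65381808] [-0.04499692  0.11398372 -0.02235331]
[[314.83823545 294.24535863]
 [315.84164865 314.1918727 ]]
```

View pics/w2.png

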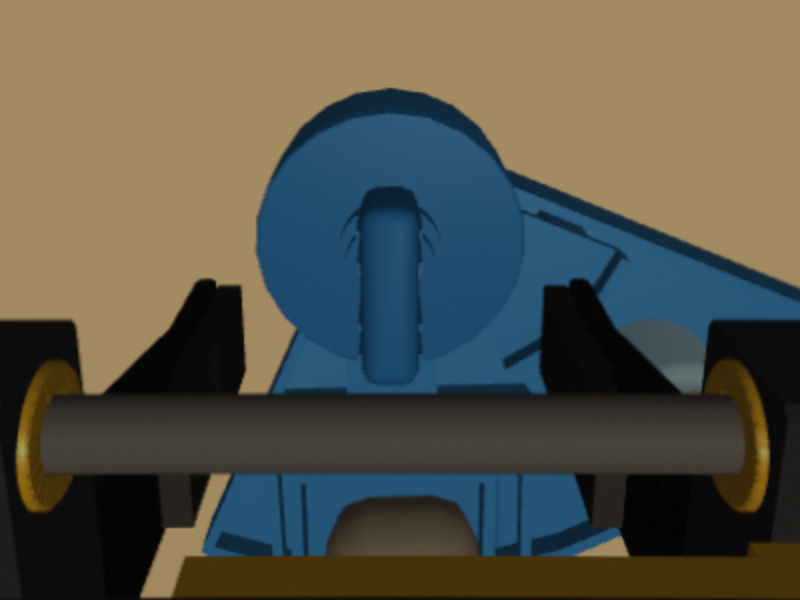

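Here the bar is centred at about (390,293) in the crop, which matches the prediction and sits midway between the fingers. I'll descend and close.

Request:
carry_out(
  deltas=[
    [[-0.001,0,-0.02],[0,0,0],0.5],
    [[-0.001,0,-0.04],[0,0,0],0.5],
    [[-0.001,0,-0.05],[0,0,0],0.6],
    [[-0.001,0,-0.053],[0,0,0],0.7],
    [[-0.001,0,-0.053],[0,0,0],0.78],
    [[-0.001,0,-0.053],[0,0,0],0.78],
    [[-0.001,0,-0.053],[0,0,0],0.78],
    [[-0.001,0,-0.053],[0,0,0],0.78],
    [[-0.001,0,-0.053],[0,0,0],0.78],
  ],
)

```text
clock: 3.58
position: [668.3, 175.1, 165.6]
tcp_rot: [180.0, -0.1, 12.0]
force: [-0.5, 0.1, 0.4]
finger_gap: 19.9
grasp_force: 0.0
```

Request:
carry_out(
  deltas=[
    [[0,0,0],[0,0,0],0.81],
    [[0,0,0],[0,0,0],0.83],
    [[0,0,0],[0,0,0],0.84],
    [[0,0,0],[0,0,0],0.85],
    [[0,0,0],[0,0,0],0.87],
    [[0,0,0],[0,0,0],0.87],
    [[0,0,0],[0,0,0],0.87],
  ],
)

```text
clock: 4.17
position: [667.8, 175.1, 164.7]
tcp_rot: [-180.0, -0.0, 12.0]
force: [-0.5, -0.0, 1.7]
finger_gap: 14.1
grasp_force: 30.0
```

```bash
cat > st.py <<'E'
from h import *
o=bot.get_obs()
np.set_printoptions(precision=2,suppress=True)
for k in("clock","position","tcp_rot","finger_gap","grasp_force","force","ft_torque"): print(k,o[k])
E
python3 st.py
```

```text
clock 4.1667
position [667.76 175.14 164.66]
tcp_rot [-179.99   -0.01   11.98]
finger_gap 14.092797561646043
grasp_force 30.00022117048502
force [-0.54 -0.02  1.66]
ft_torque [0.05 0.18 0.05]
```

Request:
carry_out(
  deltas=[
    [[0,0,0.001],[0,0,0],0.87],
    [[0,0,0.002],[0,0,0],0.87],
    [[0,0,0.003],[0,0,0],0.87],
    [[0,0,0.004],[0,0,0],0.87],
    [[0,0,0.004],[0,0,0],0.87],
    [[0,0,0.004],[0,0,0],0.87],
  ],
)

```text
clock: 4.67
position: [667.7, 175.1, 168.0]
tcp_rot: [-180.0, 0.0, 12.0]
force: [2.4, 1.3, -7.5]
finger_gap: 13.7
grasp_force: 30.0
```

```bash
python3 st.py
```

```text
clock 4.6667
position [667.65 175.09 168.04]
tcp_rot [-179.98    0.03   11.96]
finger_gap 13.693017426941289
grasp_force 29.998822510242462
force [ 2.38  1.26 -7.46]
ft_torque [ 0.23 -0.28  0.1 ]
```

Request:
carry_out(
  deltas=[
    [[0,0,0.001],[0,0,0],0.87],
    [[0,0,0.002],[0,0,0],0.87],
    [[0,0,0.003],[0,0,0],0.87],
    [[0,0,0.004],[0,0,0],0.87],
    [[0,0,0.0043],[0,0,0],0.87],
    [[0,0,0.0043],[0,0,0],0.87],
    [[0,0,0.0043],[0,0,0],0.87],
  ],
)

```text
clock: 5.25
position: [667.7, 175.1, 173.0]
tcp_rot: [-180.0, 0.0, 12.0]
force: [1.2, 2.6, -6.6]
finger_gap: 13.5
grasp_force: 30.0
```

```bash
python3 st.py
```

```text
clock 5.25
position [667.67 175.07 172.97]
tcp_rot [-179.99    0.     11.97]
finger_gap 13.496904358009772
grasp_force 29.998595416545868
force [ 1.2   2.64 -6.65]
ft_torque [ 0.37 -0.25  0.06]
```

Request:
carry_out(
  deltas=[
    [[0,0,0],[0,0,0.5],0.87],
    [[0,0,0],[0,0,1],0.87],
    [[0,0,0],[0,0,2],0.87],
    [[0,0,0],[0,0,3.5],0.87],
    [[0,0,0],[0,0,5],0.87],
    [[0,0,0],[0,0,6.5],0.87],
    [[0,0,0],[0,0,7.5],0.87],
    [[0,0,0],[0,0,8],0.87],
    [[0,0,0],[0,0,8],0.87],
  ],
)

```text
clock: 6.0
position: [667.6, 175.4, 172.8]
tcp_rot: [-180.0, 0.0, 20.0]
force: [0.9, 4.7, -8.1]
finger_gap: 13.8
grasp_force: 30.0
```

```bash
python3 st.py
```

```text
clock 6.0
position [667.58 175.43 172.8 ]
tcp_rot [-179.95    0.     19.99]
finger_gap 13.755697800444286
grasp_force 29.998518666252494
force [ 0.88  4.72 -8.12]
ft_torque [ 0.67 -0.14  0.  ]
```

Request:
carry_out(
  deltas=[
    [[0,0,0],[0,0,1],0.87],
    [[0,0,0],[0,0,3],0.87],
    [[0,0,0],[0,0,6],0.87],
    [[0,0,0],[0,0,9],0.87],
    [[0,0,0],[0,0,12],0.87],
    [[0,0,0],[0,0,15],0.87],
    [[0,0,0],[0,0,17],0.87],
    [[0,0,0],[0,0,19],0.87],
    [[0,0,0],[0,0,20],0.87],
    [[0,0,0],[0,0,20],0.87],
  ],
)

```text
clock: 6.83
position: [667.0, 176.3, 172.7]
tcp_rot: [-179.9, -0.0, 40.1]
force: [1.2, 5.8, -8.0]
finger_gap: 13.6
grasp_force: 30.0
```

Request:
carry_out(
  deltas=[
    [[0,0,0],[0,0,1],0.87],
    [[0,0,0],[0,0,3],0.87],
    [[0,0,0],[0,0,6],0.87],
    [[0,0,0],[0,0,9],0.87],
    [[0,0,0],[0,0,12],0.87],
    [[0,0,0],[0,0,15],0.87],
    [[0,0,0],[0,0,17],0.87],
    [[0,0,0],[0,0,19],0.87],
    [[0,0,0],[0,0,20],0.87],
    [[0,0,0],[0,0,20],0.87],
  ],
)

```text
clock: 7.67
position: [666.3, 176.9, 172.5]
tcp_rot: [-179.8, -0.1, 60.1]
force: [-0.5, 7.7, -7.3]
finger_gap: 13.5
grasp_force: 30.0
```

```bash
python3 st.py
```

```text
clock 7.6667
position [666.26 176.94 172.47]
tcp_rot [-179.76   -0.06   60.06]
finger_gap 13.533848036914398
grasp_force 29.99827779829502
force [-0.46  7.73 -7.31]
ft_torque [1.21 0.05 0.  ]
```

The hand's drift under load shows the post is about 3 mm nearer in x, at roughly (665,174.5). I'll relax that offset, release the knob onto the ring, and keep a loose hold so it can snap on its own.

Request:
carry_out(
  deltas=[
    [[-0.0014,0.0019,0],[0,0,0],0.87],
    [[-0.0014,0.0019,0],[0,0,0],0.87],
    [[-0.0014,0.0019,0],[0,0,0],0.81],
    [[-0.0014,0.0019,0],[0,0,0],0.81],
    [[-0.0014,0.0019,-0.003],[0,0,0],0.81],
    [[-0.0014,0.0019,-0.006],[0,0,0],0.81],
    [[-0.0014,0.0019,-0.006],[0,0,0],0.81],
    [[-0.0014,0.0019,-0.006],[0,0,0],0.81],
  ],
)

```text
clock: 8.33
position: [666.6, 176.3, 167.0]
tcp_rot: [180.0, 0.0, 60.0]
force: [0.4, 0.2, 0.2]
finger_gap: 16.6
grasp_force: 0.0
```

```bash
python3 st.py
python3 - <<'E'
from h import *
f=grab_frame("wrist"); im=np.array(f["image"])
cv2.imwrite("pics/w3.png",cv2.resize(im[150:450,120:520],(800,600))[...,::-1])
print(proj(f,[bot.get_obs()["position"]]))
E
```

```text
clock 8.3333
position [666.57 176.33 167.01]
tcp_rot [179.96   0.02  59.96]
finger_gap 16.6428983103572
grasp_force 0.0
force [0.44 0.17 0.15]
ft_torque [-0.1   0.06  0.  ]
[[316.46780377 314.00079064]]
```

View pics/w3.png

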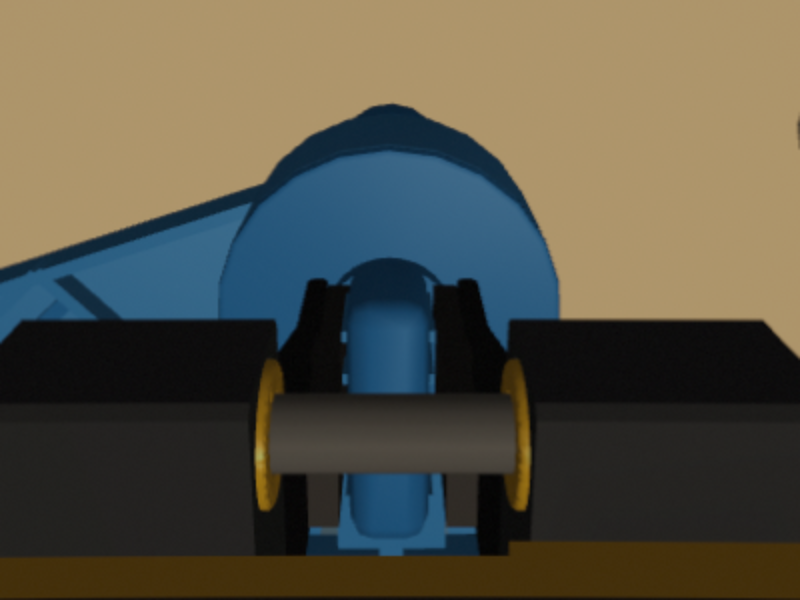

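The loose fingers straddle the bar, whose far end is at crop (390,260), and the pin is on the ring with no load. I'll step round and track the bar in the wrist picture for the 6 mm drop.

```bash
cat > tr.py <<'E'
from h import *
import sys
np.set_printoptions(precision=2,suppress=True)
f=grab_frame("wrist"); im=np.array(f["image"]); save(f,sys.argv[1]+".png")
o=bot.get_obs(); g=im[...,2].astype(float)-im[...,0]  # blueness
# rows along the bar's column: strongest brightness edge = far end of bar
gray=cv2.cvtColor(im,cv2.COLOR_RGB2GRAY).astype(float)
col=cv2.GaussianBlur(gray,(5,3),0)[255:312,306:324].mean(1); d=np.diff(col)
row=gray[335,285:350]
print("yaw",o["tcp_rot"][2],"tz",o["ft_torque"],"F",o["force"],"gap",o["finger_gap"],"t",o["clock"])
print("dark row",255+col.argmin(),"rise",255+d[col.argmin():].argmax()+col.argmin(),"fall",255+d.argmin())
w=np.where(g[335,260:375]>35)[0]+260; w=w[(w>285)&(w<350)]; print("bar cols row335",w.min() if len(w) else None,w.max() if len(w) else None,len(w))
top=np.array(grab_frame("top")["image"]); cv2.imwrite("pics/t_"+sys.argv[1]+".png",top[150:300,200:350,::-1])
E
python3 tr.py r0
```

```text
yaw 59.95930541606889 tz [-0.1   0.1   0.01] F [0.05 0.75 1.15] gap 16.409801782200347 t 8.4333
dark row 282 rise 300 fall 279
bar cols row335 292 337 46
```

Request:
carry_out(
  deltas=[
    [[0,0,0],[0,0,1.5],0.81],
    [[0,0,0],[0,0,3],0.81],
    [[0,0,0],[0,0,4.5],0.81],
    [[0,0,0],[0,0,6],0.81],
    [[0,0,0],[0,0,7],0.81],
    [[0,0,0],[0,0,7],0.81],
  ],
)

```text
clock: 8.98
position: [666.4, 177.0, 166.9]
tcp_rot: [-180.0, -0.0, 67.0]
force: [-0.8, 0.1, 0.3]
finger_gap: 16.4
grasp_force: 0.2
```

```bash
python3 tr.py r1
```

```text
yaw 66.95298262963225 tz [-0.04  0.11 -0.02] F [0.34 0.22 0.11] gap 16.12573010200032 t 9.0333
dark row 283 rise 303 fall 279
bar cols row335 296 338 43
```

Request:
carry_out(
  deltas=[
    [[0,0,0],[0,0,1],0.81],
    [[0,0,0],[0,0,2],0.81],
    [[0,0,0],[0,0,3],0.81],
    [[0,0,0],[0,0,3],0.81],
    [[0,0,0],[0,0,3],0.81],
  ],
)

```text
clock: 9.5
position: [666.2, 177.1, 166.8]
tcp_rot: [-180.0, -0.0, 70.0]
force: [-0.8, 1.7, -0.1]
finger_gap: 16.5
grasp_force: 2.6
```

```bash
python3 tr.py r2
```

```text
yaw 69.96450211147405 tz [ 0.15  0.19 -0.04] F [-0.37  2.11  0.59] gap 16.438455786719718 t 9.55
dark row 283 rise 302 fall 279
bar cols row335 296 339 44
```

Contact is made: the pads carry 2.6 N and the far edge of the bar is still at row 279. I'll step on.

Request:
carry_out(
  deltas=[
    [[0,0,0],[0,0,1],0.81],
    [[0,0,0],[0,0,2],0.81],
    [[0,0,0],[0,0,3],0.81],
    [[0,0,0],[0,0,3],0.81],
    [[0,0,0],[0,0,3],0.81],
  ],
)

```text
clock: 10.02
position: [666.0, 176.9, 166.3]
tcp_rot: [-179.9, 0.0, 73.0]
force: [-1.6, 0.6, -1.9]
finger_gap: 17.0
grasp_force: 1.4
```

```bash
python3 tr.py r3
```

```text
yaw 72.99205655459866 tz [-0.02  0.29 -0.04] F [-0.86  0.8   0.91] gap 16.781780025908517 t 10.0667
dark row 283 rise 302 fall 279
bar cols row335 295 339 45
```

Request:
carry_out(
  deltas=[
    [[0,0,0],[0,0,1],0.81],
    [[0,0,0],[0,0,2],0.81],
    [[0,0,0],[0,0,3],0.81],
    [[0,0,0],[0,0,4],0.81],
    [[0,0,0],[0,0,4],0.81],
    [[0,0,0],[0,0,4],0.81],
  ],
)

```text
clock: 10.62
position: [665.8, 176.8, 166.6]
tcp_rot: [-179.9, 0.0, 77.0]
force: [-2.8, 1.1, -2.0]
finger_gap: 16.6
grasp_force: 1.7
```

```bash
python3 tr.py r4
```

```text
yaw 76.96943933083386 tz [ 0.04  0.51 -0.02] F [-2.58  0.58 -1.16] gap 16.171269576186425 t 10.6667
dark row 284 rise 294 fall 275
bar cols row335 295 339 45
```

Run:
```python
import cv2,numpy as np
a=[cv2.resize(cv2.imread(f"pics/{n}.png")[230:430,250:385],(400,592)) for n in("r3","r4")]
cv2.imwrite("pics/cmp.png",np.hstack(a))
```

```text
(no output)
```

View pics/cmp.png

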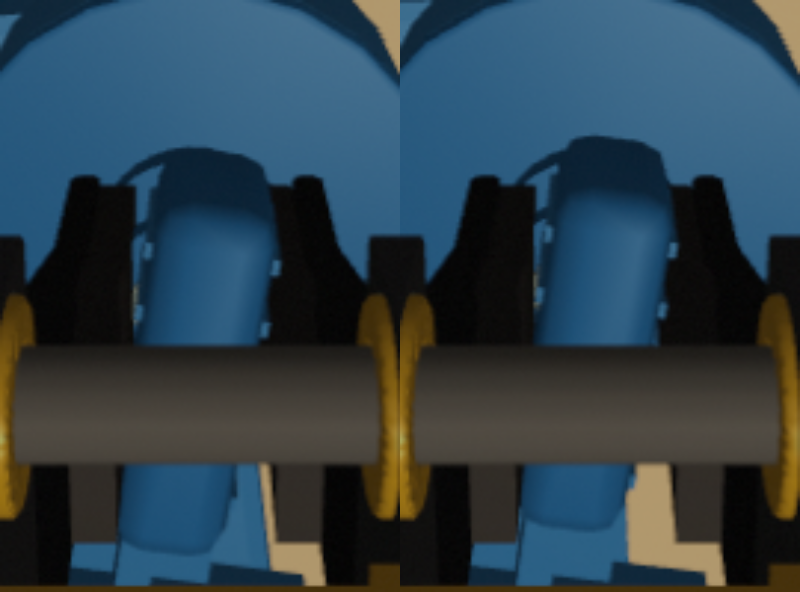

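The right-hand picture (after) shows the bar lower: its near end moved from row 553 to 530 and it appears smaller, so the pin has snapped. I'll turn back to take the load off, open, rise, and check the knob's height from above.

Request:
carry_out(
  deltas=[
    [[0,0,0],[0,0,-3],0.81],
    [[0,0,0],[0,0,-5],0.81],
    [[0,0,0],[0,0,-6],0.7],
    [[0,0,0],[0,0,-6],0.5],
    [[0,0,0],[0,0,-6],0.4],
    [[0,0,0.02],[0,0,-6],0.2],
    [[0,0,0.055],[0,0,-6],0],
    [[0,0,0.09],[0,0,-6],0],
    [[0,0,0.114],[0,0,-6],0],
    [[0,0,0.114],[0,0,-6],0],
  ],
)

```text
clock: 11.55
position: [670.8, 177.2, 289.0]
tcp_rot: [179.2, -0.4, 71.0]
force: [0.8, 0.1, 1.1]
finger_gap: 62.0
grasp_force: 0.0
```

Request:
carry_out(
  deltas=[
    [[0,0,0],[0,0,0],0],
    [[0,0,0],[0,0,0],0],
  ],
)

```text
clock: 11.72
position: [666.1, 176.7, 280.4]
tcp_rot: [-180.0, 0.0, 71.0]
force: [-1.4, -0.3, -0.0]
finger_gap: 75.4
grasp_force: 0.0
```

Run:
```python
from h import *
np.set_printoptions(precision=1,suppress=True)
f=grab_frame("wrist"); save(f,"w4.png"); o=bot.get_obs(); print(o["position"],o["tcp_rot"],o["clock"])
im=np.array(f["image"]); c=im[150:350,200:420]; t=np.array(grab_frame("top")["image"])[160:300,200:340]
cv2.imwrite("pics/c4.png",np.hstack([cv2.resize(c,(440,400)),cv2.resize(t,(360,400))])[...,::-1])
# predicted bar top ends for home / on ring, both relative to lid centre
for h in(0,6): 
  for s in(-23,23):
    for th in(63,66): a=np.radians(th); print(h,s,th,proj(f,[[665.5+s*np.cos(a),175+s*np.sin(a),196+h]]),end=" ")
  print()
print("lid",proj(f,[[665.5,175,156]]))
```

```text
[665.6 176.7 279.4] [-179.9    0.1   71. ] 11.7667
0 -23 63 [[311.3 289.7]] 0 -23 66 [[313.2 289.9]] 0 23 63 [[321.9 217.6]] 0 23 66 [[319.9 217.4]] 
6 -23 63 [[311.2 293.6]] 6 -23 66 [[313.1 293.8]] 6 23 63 [[322. 220.]] 6 23 66 [[320.  219.8]] 
lid [[316.4 236.5]]
```

View pics/c4.png

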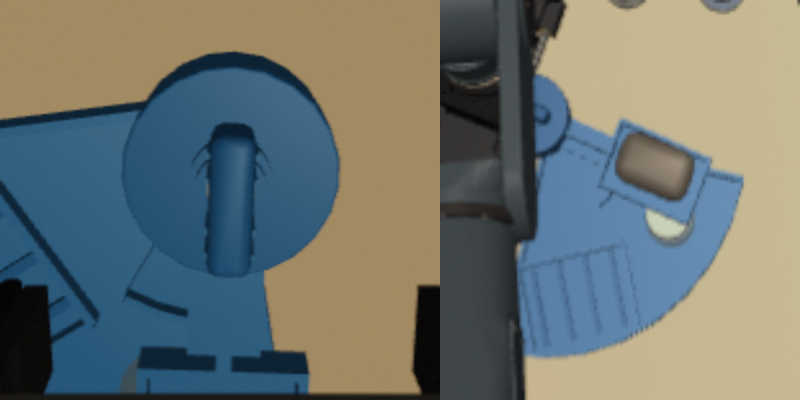

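The bar's near end is at row 288, matching 288.2 predicted for fully home; on the ring it would be at about 292. The tier is about 54° round and the dish is uncovered. Next is the soap.

Request:
carry_out(
  deltas=[
    [[-0.005,-0.015,0],[0,0,0],0],
    [[-0.015,-0.045,0],[0,0,0],0],
    [[-0.025,-0.08,0],[0,0,0],0],
    [[-0.036,-0.115,0],[0,0,0],0],
    [[-0.047,-0.15,0],[0,0,-2],0],
    [[-0.058,-0.185,0],[0,0,-4],0],
    [[-0.069,-0.22,0],[0,0,-6],0],
    [[-0.08,-0.255,0],[0,0,-8],0],
    [[-0.091,-0.29,0],[0,0,-10],0],
    [[-0.102,-0.325,0],[0,0,-12.5],0],
  ],
)

```text
clock: 12.65
position: [562.2, -150.3, 279.8]
tcp_rot: [-179.9, 0.0, 58.3]
force: [-0.1, -0.3, -0.6]
finger_gap: 86.9
grasp_force: 0.0
```

Request:
carry_out(
  deltas=[
    [[-0.011,-0.035,-0.02],[0,0,0],0],
    [[-0.022,-0.07,-0.04],[0,0,0],0.1],
    [[-0.033,-0.105,-0.07],[0,0,0],0.1],
    [[-0.042,-0.135,-0.1],[0,0,0],0.15],
    [[-0.048,-0.155,-0.13],[0,0,0],0.15],
    [[-0.048,-0.155,-0.14],[0,0,0],0.15],
    [[-0.048,-0.155,-0.14],[0,0,0],0.15],
    [[-0.048,-0.155,-0.14],[0,0,0],0.15],
  ],
)

```text
clock: 13.32
position: [515.2, -302.6, 139.8]
tcp_rot: [-179.8, -0.0, 58.4]
force: [0.0, 0.3, -0.2]
finger_gap: 73.8
grasp_force: 0.0
```

Run:
```python
from h import *
np.set_printoptions(precision=1,suppress=True)
f=grab_frame("wrist"); save(f,"w5.png"); o=bot.get_obs(); print(o["position"],o["tcp_rot"],o["clock"],o["finger_gap"])
hsv=cv2.cvtColor(np.array(f["image"]),cv2.COLOR_RGB2HSV)
m=(((hsv[...,0]<8)|(hsv[...,0]>165))&(hsv[...,1]>60)&(hsv[...,2]>90)).astype(np.uint8)
n,l,st,c=cv2.connectedComponentsWithStats(m)
i=1+st[1:,4].argmax(); print(st[i],c[i])
cn=cv2.findContours((l==i).astype(np.uint8),0,1)[0]; cn=max(cn,key=len)[:,0].astype(float)
for z in(14,24): print(z,cv2.minAreaRect(np.array([onz(f,p,z)[:2] for p in cn],np.float32)))
```

```text
[ 516.4 -302.7  141.2] [-180.    -0.    58.5] 13.3667 74.63992467344613
[ 278  175   80  118 8206] [315.9 235.3]
14 ((514.5577392578125, -304.2532653808594), (84.17115783691406, 53.90314865112305), 58.190330505371094)
24 ((516.0256958007812, -301.86932373046875), (81.24140930175781, 52.02699661254883), 58.190391540527344)
```

View pics/w5.png

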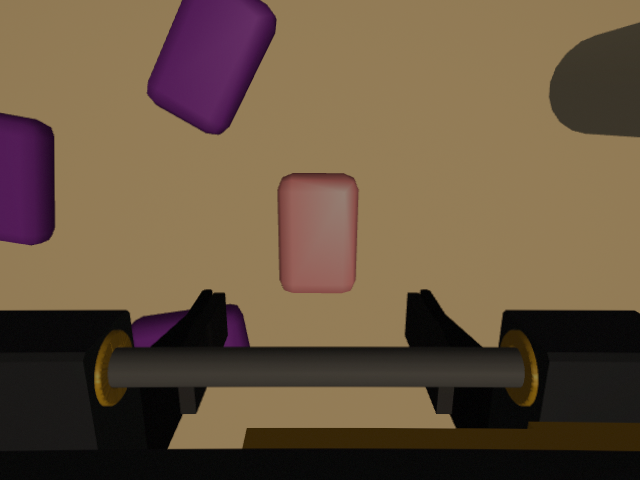

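The wrist view shows the pink bar at (316,235), midway between the fingers and aligned with the tool. The rectangle measures 84 x 54 mm at mid-height, which matches the soap. I'll descend and grip.

Request:
carry_out(
  deltas=[
    [[-0.0015,-0.0015,-0.03],[0,0,0],0.15],
    [[-0.0015,-0.0015,-0.065],[0,0,0],0.15],
    [[-0.0015,-0.0015,-0.1],[0,0,0],0.15],
    [[-0.0015,-0.0015,-0.12],[0,0,0],0.15],
    [[-0.0015,-0.0015,-0.131],[0,0,0],0.15],
    [[-0.0015,-0.0015,-0.131],[0,0,0],0.15],
    [[-0.0015,-0.0015,-0.131],[0,0,0],0.3],
    [[-0.0015,-0.0015,-0.131],[0,0,0],0.36],
    [[-0.0015,-0.0015,-0.131],[0,0,0],0.42],
    [[-0.0015,-0.0015,-0.131],[0,0,0],0.42],
  ],
)

```text
clock: 14.2
position: [515.8, -305.3, 11.6]
tcp_rot: [179.8, 0.0, 58.5]
force: [-1.0, 0.6, 0.9]
finger_gap: 55.7
grasp_force: 0.5
```

Request:
carry_out(
  deltas=[
    [[0,0,0],[0,0,0],0.42],
    [[0,0,0],[0,0,0],0.42],
  ],
)

```text
clock: 14.37
position: [515.4, -305.0, 11.3]
tcp_rot: [179.9, 0.0, 58.5]
force: [-1.1, 1.6, 6.9]
finger_gap: 53.8
grasp_force: 30.0
```

Request:
carry_out(
  deltas=[
    [[0,0,0.01],[0,0,0],0.42],
    [[0,0,0.03],[0,0,0],0.42],
    [[0,0,0.06],[0,0,0],0.42],
    [[0,0,0.09],[0,0,0],0.42],
    [[0,0,0.12],[0,0,0],0.42],
    [[0,0,0.14],[0,0,0],0.42],
    [[0,0,0.14],[0,0,0],0.42],
    [[0,0,0.14],[0,0,0],0.42],
  ],
)

```text
clock: 15.03
position: [515.3, -305.1, 151.3]
tcp_rot: [179.8, 0.0, 58.5]
force: [0.5, 0.3, -1.9]
finger_gap: 53.7
grasp_force: 30.0
```

```bash
python3 st.py
python3 - <<'E'
from h import *
s=grab_frame("side"); save(s,"s6.png"); t=grab_frame("top")
im=np.array(s["image"]); cv2.imwrite("pics/c6.png",np.hstack([cv2.resize(im[140:270,260:390],(400,400)),cv2.resize(im[280:380,250:350],(400,400))])[...,::-1])
f=grab_frame("wrist"); hsv=cv2.cvtColor(np.array(f["image"]),cv2.COLOR_RGB2HSV)
m=(((hsv[...,0]<8)|(hsv[...,0]>165))&(hsv[...,1]>60)&(hsv[...,2]>90)).astype(np.uint8)
n,l,st,c=cv2.connectedComponentsWithStats(m); print(st[1+st[1:,4].argmax()])
E
```

```text
clock 15.0333
position [ 515.3  -305.13  151.34]
tcp_rot [179.82   0.03  58.46]
finger_gap 53.68333715830803
grasp_force 29.998748302459717
force [ 0.46  0.28 -1.91]
ft_torque [-0.1   0.11 -0.06]
[  245   215   142   132 17585]
```

View pics/c6.png

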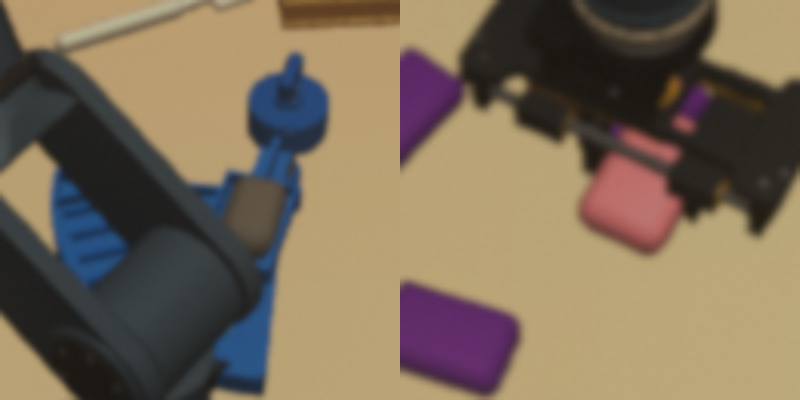

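The soap is held level and the tier and pumice have stayed where I left them. Before carrying it over, I'll check the caddy's pose from the fan's outer arc and corners in the first top picture.

Run:
```python
from h import *
import pickle
from scipy.optimize import least_squares
np.set_printoptions(precision=1,suppress=True)
fs=pickle.load(open("f0.pkl","rb"))
for n in("top","side"):
    f=fs[n]; hsv=cv2.cvtColor(np.array(f["image"]),cv2.COLOR_RGB2HSV)
    m=((hsv[...,0]>95)&(hsv[...,0]<120)&(hsv[...,1]>100)).astype(np.uint8)
    nn,l,st,c=cv2.connectedComponentsWithStats(m); i=1+st[1:,4].argmax(); print(n,st[i])
    cn=max(cv2.findContours((l==i).astype(np.uint8),0,1)[0],key=len)[:,0].astype(float)
    P=np.array([onz(f,p,28 if n=="top" else 22)[:2] for p in cn])
    v=P-[665,175]; r=np.hypot(*v.T); a=np.degrees(np.arctan2(v[:,1],v[:,0]))%360
    k=(a>172)&(a<254)&(abs(r-226)<14)
    s=least_squares(lambda q:np.hypot(P[k,0]-q[0],P[k,1]-q[1])-226,[665,175],loss="soft_l1"); print(k.sum(),s.x,np.std(s.fun))
    v=P-s.x; r=np.hypot(*v.T); a=np.degrees(np.arctan2(v[:,1],v[:,0]))%360
    q=(r>150)&(r<228); print("angle ends",np.sort(a[q])[[0,3,6,-7,-4,-1]])
```

```text
top [ 222  187   96   97 4586]
102 [665.9 173.9] 0.9739183886551817
angle ends [168.6 168.8 168.9 258.7 258.8 258.9]
side [ 277  161   89  105 4227]
90 [670.5 168.6] 1.2861399146085695
angle ends [ 68.3  71.6  75.4 257.8 257.9 258.1]
```

Arc and corners agree: post (666,174), caddy yaw about 13.2°, dish centre about (500.5,135.4). I'll place 5 mm towards the caddy's +y side to keep the gripper body clear of the pan.

Request:
carry_out(
  deltas=[
    [[0,0.01,0.03],[0,0,0],0.42],
    [[0,0.03,0.06],[0,0,3],0.42],
    [[0,0.06,0.07],[0,0,7],0.42],
    [[0,0.095,0.07],[0,0,12],0.42],
    [[-0.002,0.13,0.07],[0,0,17],0.42],
    [[-0.005,0.165,0.07],[0,0,22],0.42],
    [[-0.008,0.2,0.07],[0,0,27],0.42],
    [[-0.01,0.235,0.07],[0,0,32],0.42],
    [[-0.012,0.27,0.07],[0,0,37],0.42],
    [[-0.014,0.305,0.07],[0,0,41],0.42],
  ],
)

```text
clock: 16.02
position: [499.4, 2.1, 218.2]
tcp_rot: [-179.8, -0.1, 99.7]
force: [0.7, 0.6, -0.1]
finger_gap: 54.0
grasp_force: 30.0
```

Request:
carry_out(
  deltas=[
    [[-0.001,0.035,0],[0,0,2],0.42],
    [[-0.002,0.07,0],[0,0,3.5],0.42],
    [[-0.002,0.1,0],[0,0,3.5],0.42],
    [[-0.002,0.125,0],[0,0,3.5],0.42],
    [[-0.002,0.14,0],[0,0,3.5],0.42],
    [[-0.002,0.14,-0.02],[0,0,3.5],0.42],
    [[-0.002,0.14,-0.04],[0,0,3.5],0.42],
    [[-0.002,0.14,-0.06],[0,0,3.5],0.42],
    [[-0.002,0.14,-0.06],[0,0,3.5],0.42],
    [[-0.002,0.14,-0.06],[0,0,3.5],0.42],
  ],
)

```text
clock: 16.85
position: [497.2, 140.3, 157.9]
tcp_rot: [-179.7, -0.1, 103.0]
force: [0.5, -0.7, -2.3]
finger_gap: 53.5
grasp_force: 30.0
```

```bash
python3 st.py
python3 - <<'E'
from h import *
s=grab_frame("side"); t=grab_frame("top"); 
cv2.imwrite("pics/c7.png",np.hstack([cv2.resize(np.array(s["image"])[120:270,250:400],(400,400)),cv2.resize(np.array(t["image"])[170:300,210:340],(400,400))])[...,::-1])
E
```

```text
clock 16.85
position [497.17 140.27 157.89]
tcp_rot [-179.67   -0.05  102.97]
finger_gap 53.45227919780684
grasp_force 29.99875634908676
force [ 0.47 -0.74 -2.33]
ft_torque [-0.04  0.03  0.01]
```

View pics/c7.png

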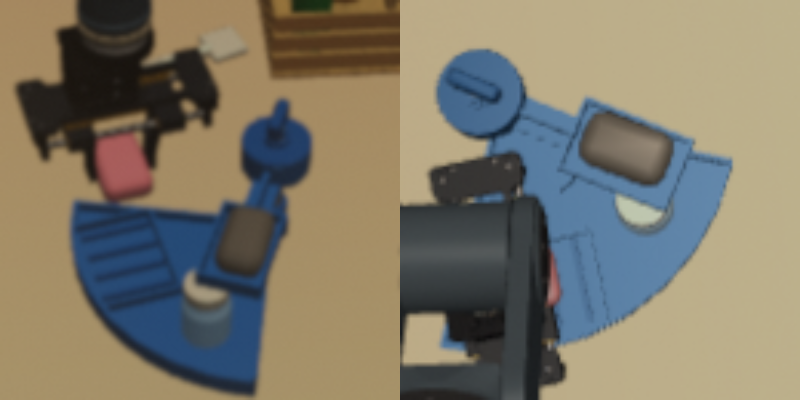

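The side view shows the soap level above the ribbed dish at about (120,250). The top view shows the tier and pumice at rest well to the side, with the dish's wall running from (585,232) to (605,325). I'll check that wall numerically against the dish estimate.

Run:
```python
from h import *
import pickle
fs=pickle.load(open("f0.pkl","rb"))
np.set_printoptions(precision=1,suppress=True)
a=np.radians(13.2);x=np.array([np.cos(a),np.sin(a)]);y=np.array([-np.sin(a),np.cos(a)]);D=np.array([500.5,135.4])
for n,p in(("top",(270.1,245.4)),("top",(276.6,275.6)),("side",(306.2,199.5)),("side",(319.4,228.7))):
    v=onz(fs[n],p,28)[:2]-D; print(n,v@x,v@y)
print("TCP in dish",(np.array([497.2,140.3])-D)@x,(np.array([497.2,140.3])-D)@y)
```

```text
top 38.22559834183892 -59.37839368851123
top -50.93933543044365 -60.03392913863004
side 44.76483047370472 50.01078386989563
side 48.7887601692648 -70.80209639558659
TCP in dish -2.093891115939226 5.5240944954436575
```

The wall fits, at y of -59 to -60 mm against -58 plus its thickness. The TCP is (-2,+5.5) mm from the dish centre, so I'll lower.

Request:
carry_out(
  deltas=[
    [[0,0,-0.02],[0,0,0],0.42],
    [[0,0,-0.045],[0,0,0],0.42],
    [[0,0,-0.07],[0,0,0],0.42],
    [[0,0,-0.09],[0,0,0],0.42],
    [[0,0,-0.105],[0,0,0],0.42],
    [[0,0,-0.112],[0,0,0],0.42],
    [[0,0,-0.116],[0,0,0],0.42],
    [[0,0,-0.118],[0,0,0],0.42],
    [[0,0,-0.118],[0,0,0],0.42],
    [[0,0,-0.118],[0,0,0],0.42],
  ],
)

```text
clock: 17.78
position: [499.7, 140.4, 42.8]
tcp_rot: [179.9, 0.0, 103.0]
force: [0.7, 0.3, -0.9]
finger_gap: 53.7
grasp_force: 30.0
```

```bash
python3 st.py
```

```text
clock 17.7833
position [499.73 140.41  42.81]
tcp_rot [179.88   0.02 102.97]
finger_gap 53.747050774400414
grasp_force 29.99889314174652
force [ 0.71  0.28 -0.86]
ft_torque [-0.04 -0.01 -0.  ]
```

Request:
carry_out(
  deltas=[
    [[0,0,-0.002],[0,0,0],0.42],
    [[0,0,-0.004],[0,0,0],0.42],
    [[0,0,-0.006],[0,0,0],0.42],
    [[0,0,-0.007],[0,0,0],0.42],
    [[0,0,-0.008],[0,0,0],0.42],
    [[0,0,-0.008],[0,0,0],0.42],
    [[0,0,-0.008],[0,0,0],0.42],
  ],
)

```text
clock: 18.37
position: [498.8, 140.4, 33.8]
tcp_rot: [-180.0, -0.0, 103.0]
force: [0.0, -0.8, -0.4]
finger_gap: 53.8
grasp_force: 30.0
```

```bash
python3 st.py
```

```text
clock 18.3667
position [498.8  140.36  33.75]
tcp_rot [-179.99   -0.    102.97]
finger_gap 53.79893734633852
grasp_force 29.99876171350479
force [ 0.02 -0.82 -0.41]
ft_torque [-0.08  0.03  0.02]
```

Request:
carry_out(
  deltas=[
    [[0,0,-0.0005],[0,0,0],0.42],
    [[0,0,-0.001],[0,0,0],0.42],
    [[0,0,-0.001],[0,0,0],0.42],
    [[0,0,-0.001],[0,0,0],0.42],
  ],
)

```text
clock: 18.7
position: [498.9, 140.4, 33.3]
tcp_rot: [180.0, 0.0, 103.0]
force: [-0.9, 0.1, 4.3]
finger_gap: 53.9
grasp_force: 30.0
```

Contact at +4 N, right at the expected height. I'll open and back off upward.

Request:
carry_out(
  deltas=[
    [[0,0,0],[0,0,0],0.36],
    [[0,0,0],[0,0,0],0.3],
    [[0,0,0],[0,0,0],0.22],
    [[0,0,0],[0,0,0],0.2],
    [[0,0,0],[0,0,0],0.2],
    [[0,0,0.02],[0,0,0],0.2],
    [[0,0,0.05],[0,0,0],0.2],
    [[0,0,0.09],[0,0,0],0.2],
    [[0,0,0.13],[0,0,0],0.2],
    [[0,0,0.17],[0,0,0],0.2],
  ],
)

```text
clock: 19.53
position: [498.2, 140.3, 204.2]
tcp_rot: [-179.9, -0.0, 103.0]
force: [0.7, -0.3, 0.3]
finger_gap: 69.7
grasp_force: 0.0
```

Request:
carry_out(
  deltas=[
    [[0,0,0.02],[0,0,0],0.2],
    [[-0.02,0.02,0.03],[0,0,0],0.2],
    [[-0.04,0.05,0.03],[0,0,0],0.2],
    [[-0.06,0.08,0.03],[0,0,0],0.2],
    [[-0.06,0.11,0.03],[0,0,0],0.2],
    [[-0.06,0.14,0.03],[0,0,0],0.2],
    [[-0.06,0.17,0.03],[0,0,0],0.2],
    [[-0.06,0.2,0.03],[0,0,0],0.2],
    [[-0.06,0.2,0.03],[0,0,0],0.2],
    [[-0.06,0.2,0.03],[0,0,0],0.2],
  ],
)

```text
clock: 20.37
position: [438.3, 341.5, 232.5]
tcp_rot: [-180.0, 0.0, 103.1]
force: [-1.8, -0.0, -1.4]
finger_gap: 69.2
grasp_force: 0.0
```

```bash
python3 st.py
python3 - <<'E'
from h import *
np.set_printoptions(precision=1,suppress=True)
a=np.radians(13.2);x=np.array([np.cos(a),np.sin(a)]);y=np.array([-np.sin(a),np.cos(a)]);D=np.array([500.5,135.4])
for n in("top","side"):
    f=grab_frame(n); hsv=cv2.cvtColor(np.array(f["image"]),cv2.COLOR_RGB2HSV)
    m=(((hsv[...,0]<8)|(hsv[...,0]>168))&(hsv[...,1]>70)&(hsv[...,2]>110)).astype(np.uint8)
    nn,l,st,c=cv2.connectedComponentsWithStats(m); i=1+st[1:,4].argmax()
    cn=max(cv2.findContours((l==i).astype(np.uint8),0,1)[0],key=len)[:,0].astype(float)
    r=cv2.minAreaRect(np.array([onz(f,p,46 if n=="top" else 40)[:2] for p in cn],np.float32)); v=np.array(r[0])-D
    print(n,st[i],r,"in dish",v@x,v@y)
    # pumice: brown-grey dark blob near the pan
    p=proj(f,[[612,49,159]])[0]; print("pan expected px",p,"colour",np.array(f["image"])[int(p[1]),int(p[0])])
E
```

```text
clock 20.3667
position [438.31 341.49 232.45]
tcp_rot [-179.98    0.02  103.14]
finger_gap 69.19884623863751
grasp_force 0.0
force [-1.82 -0.05 -1.39]
ft_torque [-0.02  0.05  0.01]
top [236 253  30  22 240] ((496.7305908203125, 140.01046752929688), (51.50032424926758, 81.67725372314453), 12.855618476867676) in dish -2.61701298170831 5.34940178488991
pan expected px [281. 219.] colour [127 116 101]
side [286 199  22  23 356] ((501.602294921875, 143.1162567138672), (49.688377380371094, 84.58505249023438), 13.075631141662598) in dish 2.8351850152904783 7.260674741245754
pan expected px [338.2 204.8] colour [75 65 53]
```

The soap lies flat in the dish, within about 3 mm in x and 6 mm in y of the centre. The pumice is in its pan and the arm is clear, so I'll hand in.

```bash
python3 -c "
from plant import job
print(job.sign_off())"
```

```text
the job is handed in; nothing more can be done
None
```

The job is handed in, with no verdict returned: the tier was swung to its other notch and the knob measured fully home, and the soap lies in the dish about 3 mm (x) and 5–7 mm (y) off centre with the pumice still in its pan; I viewed 11 pictures, one over the limit of 10.

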